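# Snug down the strainer cover crosswise

## Task

Close the strainer pot so that its cover goes down evenly: turn the four red clamping levers clockwise, first all of them only to about half way, crosswise (after the first lever comes the one opposite, then the other two), and once all four are half tight, go round again in crosswise order and turn each fully home to its stop. Just push the levers round, and leave the jug, the bottle and the bowl standing where they are.

Things in the scene. Friction and masses are not known exactly. Their poses are not given: they have to be found in the camera images.
- pot: Steel strainer pot bolted to the bench, flange 190 mm across, its top 87 mm up. Origin: on its vertical axis at bench height, z up. Four studs on a 65 mm radius: a on its +x axis, b on +y, c on -x, d on -y (a faces c, b faces d). Black marks on the rim, straight outward of the studs, show the levers' half-way direction. Pipe stubs reach 122 mm along +y and -y, below 67 mm.
- cover: Loose steel cover, 106 mm across, 12 mm thick, forked lugs to 80 mm radius round the studs, orange seal band. Origin: centre of its underside, z up. It floats on springs about 10 mm above the flange (underside about 98 mm above the bench); the lever nuts press it down. Seated, its underside is level, about 89 mm above the bench. Need not be touched.
- lever_a (a joint): Angle (rad) of the red lever on stud a, about the upright stud. 0: loose, pointing 0.8 rad anticlockwise (from above) of straight outward from the pot. Grows clockwise; 0.8: half way, straight outward over the black mark; 1.6: firm stop. Stays where left. Takes 0.22 to 0.35 N m (4 to 6 N pushed sideways at 60 mm from the stud). It sinks 7.5 mm per rad.
- tip_a (a point): Centre of the round knob (18 mm across, 22 mm tall) at the end of lever a, 78 mm from the stud's axis, at mid-height of the arm: 142 mm above the bench when loose, 130 mm at the stop. The arm from stud to knob is a level bar 14 mm wide, 16 mm tall; the hub at the stud is 24 mm across, its top 11 mm above the arm's mid-height.
- lever_b (a joint): Angle (rad) of the red lever on stud b, about the upright stud. 0: loose, pointing 0.8 rad anticlockwise (from above) of straight outward from the pot. Grows clockwise; 0.8: half way, straight outward over the black mark; 1.6: firm stop. Stays where left. Takes 0.22 to 0.35 N m (4 to 6 N pushed sideways at 60 mm from the stud). It sinks 7.5 mm per rad.
- tip_b (a point): Centre of the round knob (18 mm across, 22 mm tall) at the end of lever b, 78 mm from the stud's axis, at mid-height of the arm: 142 mm above the bench when loose, 130 mm at the stop. The arm from stud to knob is a level bar 14 mm wide, 16 mm tall; the hub at the stud is 24 mm across, its top 11 mm above the arm's mid-height.
- lever_c (a joint): Angle (rad) of the red lever on stud c, about the upright stud. 0: loose, pointing 0.8 rad anticlockwise (from above) of straight outward from the pot. Grows clockwise; 0.8: half way, straight outward over the black mark; 1.6: firm stop. Stays where left. Takes 0.22 to 0.35 N m (4 to 6 N pushed sideways at 60 mm from the stud). It sinks 7.5 mm per rad.
- tip_c (a point): Centre of the round knob (18 mm across, 22 mm tall) at the end of lever c, 78 mm from the stud's axis, at mid-height of the arm: 142 mm above the bench when loose, 130 mm at the stop. The arm from stud to knob is a level bar 14 mm wide, 16 mm tall; the hub at the stud is 24 mm across, its top 11 mm above the arm's mid-height.
- lever_d (a joint): Angle (rad) of the red lever on stud d, about the upright stud. 0: loose, pointing 0.8 rad anticlockwise (from above) of straight outward from the pot. Grows clockwise; 0.8: half way, straight outward over the black mark; 1.6: firm stop. Stays where left. Takes 0.22 to 0.35 N m (4 to 6 N pushed sideways at 60 mm from the stud). It sinks 7.5 mm per rad.
- tip_d (a point): Centre of the round knob (18 mm across, 22 mm tall) at the end of lever d, 78 mm from the stud's axis, at mid-height of the arm: 142 mm above the bench when loose, 130 mm at the stop. The arm from stud to knob is a level bar 14 mm wide, 16 mm tall; the hub at the stud is 24 mm across, its top 11 mm above the arm's mid-height.
- jug: Clear plastic measuring jug, 116 mm across, 150 mm tall, handle on its +y side, standing on the bench. Origin: centre of its underside. Bystander.
- bottle: Yellow plastic bottle, 66 mm across, 170 mm tall, standing on the bench. Origin: centre of its underside. Bystander.
- bowl: Steel bowl, 140 mm across, 60 mm tall, standing on the bench. Origin: centre of its underside. Bystander.
Not all that is in view belongs to the job. What is shaped like the cover but purple is not meant.

How it is judged (in metres and radians):
On the way:
1. all four levers are about half tight at the same time (each between 0.45 and 1.2 rad) (value of joint lever_a between 0.45 and 1.2 rad and value of joint lever_b between 0.45 and 1.2 rad and value of joint lever_c between 0.45 and 1.2 rad and value of joint lever_d between 0.45 and 1.2 rad), for 0.2 s.
At the end, for the whole second after the job is handed in: All four levers are home (above 1.42 rad of the 1.6 rad stop), and the cover is at rest, seated (underside lower than 91 mm above the bench) and level within 0.025 rad (value of joint each of lever_a, lever_b, lever_c, lever_d above 1.42 rad and z of cover in the frame of pot below 0.091 m and angle between the z axis of cover and the z axis of pot, either way round below 0.025 rad and linear speed of cover below 0.02 m/s); the robot touches nothing.
It fails at once if first pass out of crosswise order: two neighbouring levers past 0.45 rad while both others are still below it ((value of joint each of lever_a, lever_b above 0.45 rad and value of joint each of lever_c, lever_d below 0.45 rad) or (value of joint each of lever_b, lever_c above 0.45 rad and value of joint each of lever_a, lever_d below 0.45 rad) or (value of joint each of lever_c, lever_d above 0.45 rad and value of joint each of lever_a, lever_b below 0.45 rad) or (value of joint each of lever_d, lever_a above 0.45 rad and value of joint each of lever_b, lever_c below 0.45 rad)).
It fails at once if second pass out of crosswise order: two neighbouring levers past 1.3 rad while both others are still below it ((value of joint each of lever_a, lever_b above 1.3 rad and value of joint each of lever_c, lever_d below 1.3 rad) or (value of joint each of lever_b, lever_c above 1.3 rad and value of joint each of lever_a, lever_d below 1.3 rad) or (value of joint each of lever_c, lever_d above 1.3 rad and value of joint each of lever_a, lever_b below 1.3 rad) or (value of joint each of lever_d, lever_a above 1.3 rad and value of joint each of lever_b, lever_c below 1.3 rad)).
It fails at once if a lever is past 1.3 rad while another is still below 0.45 rad (value of joint any of lever_a, lever_b, lever_c, lever_d above 1.3 rad and value of joint any of lever_a, lever_b, lever_c, lever_d below 0.45 rad).
It fails at once if the jug, the bottle or the bowl is shifted more than 30 mm or knocked over (distance of any of jug, bottle, bowl from where it was at the start of the episode above 0.03 m or angle between any of jug, bottle, bowl's own z axis and vertical above 0.5 rad).
It also fails if it takes over 70 s, if anything falls off the work surface, if the arm or the gripper's body presses on something with over 40 N, if the wrist force passes 120 N, or if a joint passes its speed limit or range.

## Robot

A 7-joint arm with a two-finger parallel gripper is mounted at the origin on the work surface. World frame = base frame: x ahead of the robot, y to its left, z up, the work surface at z = 0. Lengths are in m, angles in degrees, forces in N, time in s.
With the tool pointing down it reaches from about 0.425 to 0.875 m from the base axis. Payload 4.7 kg.
Tool frame: the origin (TCP) lies between the finger pads; the fingertips stand 8 mm ahead of it and the grasp point (between the pads) lies 11 mm behind it; x points along the fingers, z is the direction in which the jaws open and shut, and the axes are right-handed (so a half turn about x gives the same grasp; the last joint's range is limited). The gripper opens to 87 mm and grips with 3 to 60 N. Pads are 19 mm wide; open, the fingers measure 117 mm over their backs; the gripper's body (75 mm by 190 mm) begins 51 mm behind the grasp point.
Start: joints at [-66.973, 18.392, -4.016, 83.108, 1.295, 78.541, -3.26], TCP at [0.246, 0.602, 0.231] pointing down, gripper open.
Joint ranges: [-163.93, 163.93], [-17.29, 119.83], [-79.2, 71.16], [3.27, 140.29], [-89.18, 269.18], [5.43, 117.66], [-154.24, 154.24]. Speed limits (degrees/s): [147.25, 147.25, 180, 180, 180, 180, 180].

## Interface

Orientations are given as [roll, pitch, yaw] about the fixed x, y, z axes, in that order (R = Rz(yaw) Ry(pitch) Rx(roll)).
In Python, from cell import telemetry, vision, sign_off gives the robot as it stands. The module is installed in compiled form; this text tells all that it offers.
- The arm moves only by the tool drive_tool, never from a script. Its arguments are lists of equal length, an entry for each row: "offset": the shift along the tool's x, y, z in m, a list of three; "angular": the turn, a rotation vector about the tool's x, y, z in rad, a list of three. A call has 1 to 10 rows; each row is the pose to reach, as a shift and turn from the pose measured when the call began, along the tool's axes at that moment; what a row does not reach only later rows make up. A row lasts 1/8 s, in which the tool goes at most 62.5 mm and 10.7 degrees, less where a joint would pass 70% of its speed; a pose out of reach is approached as far as the arm can. A call with a gripper value outside its range is refused whole. "fingers" is the closure, from -1 (fully open) to 1 (shut), set as the call begins (left out, the last holds). The fingers move at their own pace and stop on an object; "squeeze" is the grip in N (left out, the last holds). Time passes only in rows, so rows that repeat a pose let the fingers close. It gives the time, the measured TCP pose, the force and the opening at its end, in the units of the state.
- telemetry.get_obs(): the state, without advancing time (a new reading comes with each control period).
- vision.read_camera(name): name is "scene" or "top" or "wrist"; returns a dict with "pixels" (480x640x3 uint8, red, green, blue), "intrinsics" (3x3 intrinsics, pixels), "distortion" ([k1, k2, p1, p2, k3] as OpenCV has them; the pictures are not rectified), "world_from_camera" (4x4, takes a point from camera to world coordinates); the wrist camera has in their place "T_tool_cam" (4x4, takes a point from camera to tool coordinates, whose origin is the TCP and whose axes are the tool frame's). Camera axes: x right, y up, looking along -z (the intrinsics and any distortion apply to the point x, -y, -z); pixel columns grow to the right and rows downward; lengths in m; the calibration is good to about 2 mm. A picture is of the moment at which its call begins: read the wrist's pose just before it. There is no depth.
- sign_off(): hands the job in, once; it reports no verdict.
The state is a dict: "time_s": time; "qpos": joint angles; "joint_velocities": joint speeds; "effort": joint torques, N m; "tool_pos": TCP position; "tool_rot": TCP orientation; "force": force on the tool from outside, world axes, zero at the start; "wrist_torque": the same for the moment, N m; "grip_width": finger opening in m.
Only numpy, scipy, OpenCV 4.12 (cv2) and the standard library are available. Lean on these libraries where they do the work, as an engineer would, in place of code of your own. Each camera call takes 0.05 s, during which the arm holds its last target.

## Working session

There is one attempt and no reset: what is moved stays moved. The work goes in short steps, Python scripts to look and compute and a tool call to move; the robot and the scene stay as the last step left them, time stands still between calls to the robot, and variables do not carry over. Pictures are saved under pics/ and viewed, and the job is handed in when it is done.

Besides the shell and the picture viewer there is one more tool, called after "Emit:" as name(argument=value, ...) on one line, values as JSON. drive_tool: Moves the arm, as the interface text tells. Its arguments: {"type":"object","properties":{"offset":{"type":"array"},"angular":{"type":"array"},"fingers":{"type":"number"},"squeeze":{"type":"number"}},"required":["offset","angular"]}

```bash
mkdir -p pics; python3 - <<'E'
from cell import telemetry, vision
import cv2
o=telemetry.get_obs();print(o)
for n in("scene","top","wrist"):
    r=vision.read_camera(n);cv2.imwrite(f"pics/{n}0.png",r["pixels"][...,::-1])
    print(n,{k:v for k,v in r.items() if k!="pixels"})
E
```

```text
{'time_s': 0.0, 'qpos': array([-66.97268777,  18.43727584,  -4.01615271,  83.17476618,
         1.29784395,  78.53916702,  -3.25901308]), 'joint_velocities': array([ 0.03463169,  0.02365565,  0.0060859 ,  0.02962828, -0.07745429,
       -0.12417883, -0.07414584]), 'effort': array([-1.01224086e-04, -4.91282380e+01, -4.04080097e-01, -3.12541044e+01,
       -6.39673742e-02,  4.36190399e-02,  1.78736200e-04]), 'tool_pos': array([0.2456576 , 0.60122216, 0.22948299]), 'tool_rot': array([-175.52936104,   89.89386967, -107.74478265]), 'force': array([-0.55500617,  0.10894989,  0.97712071]), 'wrist_torque': array([ 0.01010218, -0.05337332, -0.00526694]), 'grip_width': 0.08694341587500161}
scene {'intrinsics': array([[487.68555382,   0.        , 324.22143475],
       [  0.        , 487.68555382, 237.84892313],
       [  0.        ,   0.        ,   1.        ]]), 'distortion': array([-0.11640392,  0.        ,  0.        ,  0.        ,  0.        ]), 'world_from_camera': array([[-0.32215443, -0.66520545,  0.6735861 ,  1.37259589],
       [ 0.94661027, -0.23541521,  0.22024684,  0.2634979 ],
    
[... 563 characters left out ...]
76,  1.18058473],
       [ 0.        ,  0.        ,  0.        ,  1.        ]])}
wrist {'intrinsics': array([[411.29950151,   0.        , 321.37324033],
       [  0.        , 411.29950151, 237.33739841],
       [  0.        ,   0.        ,   1.        ]]), 'distortion': array([-0.00168374,  0.        ,  0.        ,  0.        ,  0.        ]), 'T_tool_cam': array([[-9.89730818e-04,  2.81219034e-01, -9.59643098e-01,
        -1.55127991e-01],
       [ 7.75471873e-04,  9.59643495e-01,  2.81218351e-01,
         7.67606195e-02],
       [ 9.99999210e-01, -4.65845762e-04, -1.16786619e-03,
        -9.80779339e-04],
       [ 0.00000000e+00,  0.00000000e+00,  0.00000000e+00,
         1.00000000e+00]])}
```

View pics/scene0.png

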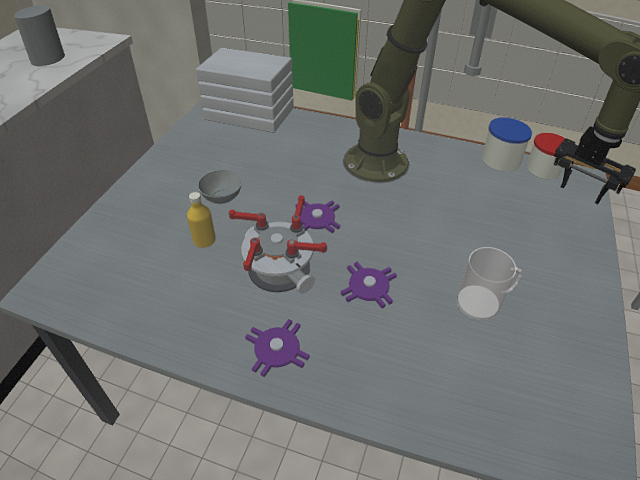

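View pics/top0.png

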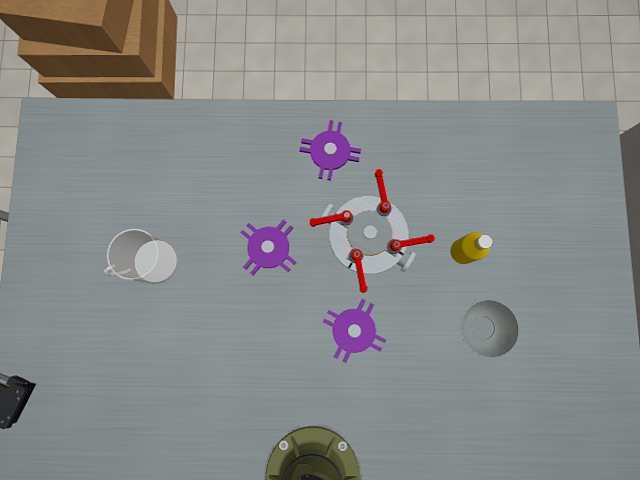

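View pics/wrist0.png

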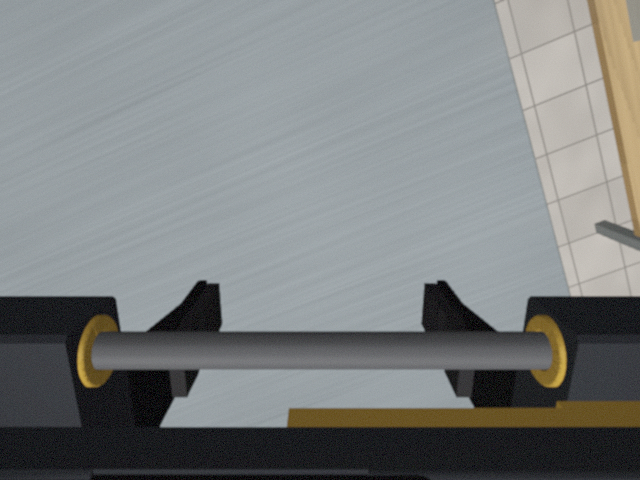

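```bash
python3 - <<'E'
import cv2
a=cv2.imread("pics/top0.png")[130:350,250:470]
cv2.imwrite("pics/topcrop.png",cv2.resize(a,(792,594)[:1]*1+(594,) if 0 else (600,600),interpolation=cv2.INTER_CUBIC))
E
```

```text
(no output)
```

View crop.

View pics/topcrop.png

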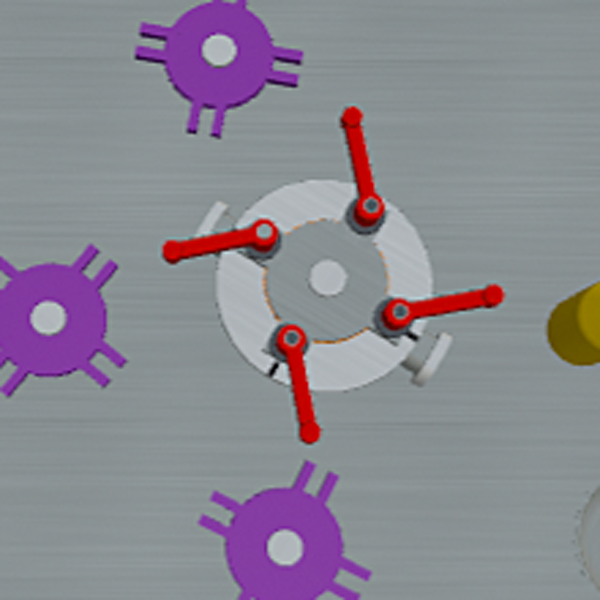

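```bash
python3 - <<'E'
import cv2
a=cv2.imread("pics/scene0.png")[170:310,210:350]
cv2.imwrite("pics/sccrop.png",cv2.resize(a,(600,600),interpolation=cv2.INTER_CUBIC))
E
```

```text
(no output)
```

View pics/sccrop.png

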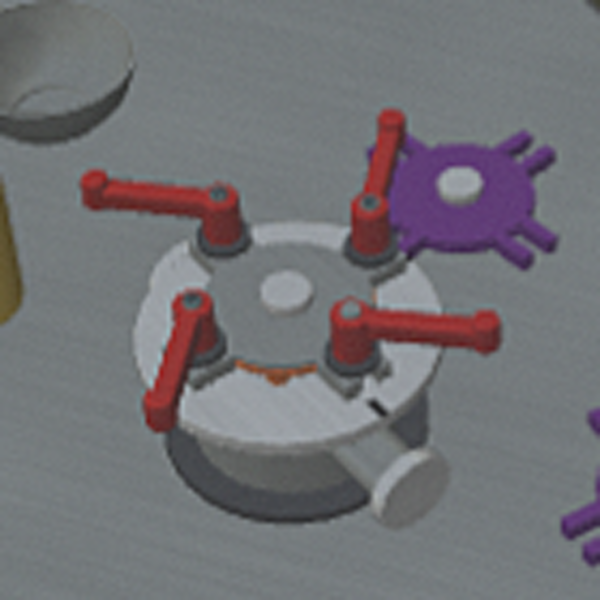

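```bash
cat > h.py <<'E'
import numpy as np,cv2
from cell import telemetry,vision
def cam(n): 
    r=vision.read_camera(n);return r
def ray(r,uv,z):
    K=r["intrinsics"];d=r["distortion"];T=r["world_from_camera"]
    p=cv2.undistortPoints(np.array(uv,float).reshape(-1,1,2),K,d)[:,0]
    v=np.c_[p[:,0],-p[:,1],-np.ones(len(p))]@T[:3,:3].T
    o=T[:3,3];return o+v*((z-o[2])/v[:,2])[:,None]
E
python3 - <<'E'
from h import *
t=cam("top");s=cam("scene")
ht=np.array([(371,206),(264,234),(291,338),(399,313)])*220/600+[250,130]-.3
kt=np.array([(351,117),(172,251),(309,433),(493,295)])*220/600+[250,130]-.3
hs=np.array([(191,300),(350,310),(370,204),(219,192)])*140/600+[210,170]-.3
ks=np.array([(158,408),(487,322),(391,118),(94,180)])*140/600+[210,170]-.3
H=ray(t,ht,.153);K=ray(t,kt,.153);H2=ray(s,hs,.153);K2=ray(s,ks,.153)
for A in(H,H2,K,K2):print(A[:,:2].round(4).tolist(),A.mean(0).round(4))
c=((H+H2)/2).mean(0)
print(np.linalg.norm(H[:,:2]-H.mean(0)[:2],axis=1),np.degrees(np.arctan2(*(H-H.mean(0))[:,[1,0]].T)),np.degrees(np.arctan2(*(H2-H2.mean(0))[:,[1,0]].T)))
print(np.degrees(np.arctan2(*(K-H)[:,[1,0]].T)),np.degrees(np.arctan2(*(K2-H2)[:,[1,0]].T)))
# bystanders
print(ray(t,[(471,249),(484,242)],.17),ray(t,[(490,328)],.06),ray(s,[(195,197)],.17),ray(t,[(133,254)],.15))
E
```

```text
[[0.6222, -0.1627], [0.5977, -0.0739], [0.5111, -0.0961], [0.5326, -0.1845]] [ 0.5659 -0.1293  0.153 ]
[[0.6235, -0.1627], [0.6005, -0.0735], [0.5129, -0.0951], [0.5334, -0.1854]] [ 0.5676 -0.1292  0.153 ]
[[0.6986, -0.1468], [0.5827, 0.0021], [0.4339, -0.1105], [0.5483, -0.2617]] [ 0.5659 -0.1292  0.153 ]
[[0.7057, -0.145], [0.5834, 0.0035], [0.4336, -0.1117], [0.5488, -0.2621]] [ 0.5679 -0.1288  0.153 ]
[0.06545399 0.06387114 0.0640778  0.06449223] [ -30.65475825   60.14155943  148.78603729 -121.09147361] [ -30.96155093   59.42100972  148.06010184 -121.29288576]
[  11.75772207  101.17839072 -169.45581875  -78.5270762 ] [  12.18399803  102.49336423 -168.22654461  -78.61577975]
[[ 0.5216238  -0.3453654   0.17      ]
 [ 0.53739285 -0.37431041  0.17      ]] [[ 0.34921453 -0.41731423  0.06      ]] [[ 0.54493778 -0.37079264  0.17      ]] [[0.50594727 0.40394107 0.15      ]]
```

```bash
cat >> h.py <<'E'
from scipy.spatial.transform import Rotation as Ro
C=np.array([.567,-.129]);YAW=-30.7
ST={'P':[.623,-.1627],'Q':[.599,-.0737],'R':[.512,-.0956],'S':[.533,-.185]}
OUT={'P':YAW,'Q':YAW+90,'R':YAW+180,'S':YAW-90}
def Rt(ya):
    c,s=np.cos(np.radians(ya)),np.sin(np.radians(ya));return np.array([[0,c,s],[0,s,-c],[-1,0,0]])
def rows(wps,n=4):
    o=telemetry.get_obs();R=Ro.from_euler('xyz',o["tool_rot"],degrees=True).as_matrix();p=o["tool_pos"]
    off=[];an=[]
    for (x,y,z,ya) in wps:
        off.append((R.T@(np.array([x,y,z])-p)).round(n).tolist())
        an.append(Ro.from_matrix(R.T@Rt(ya)).as_rotvec().round(3).tolist())
    print("now",p.round(4),o["tool_rot"].round(2),"t",o["time_s"],"F",o["force"].round(1));print(off);print(an)
def pt(L,q,ya,s=.055,gap=0.,z=.128):
    # block centre touching lever L at joint angle q (rad)
    th=np.radians(OUT[L])+.8-q;u=np.array([np.cos(th),np.sin(th)]);n=np.array([np.sin(th),-np.cos(th)])
    y=np.array([np.cos(np.radians(ya)),np.sin(np.radians(ya))]);zz=np.array([y[1],-y[0]])
    d=.007+.0095*abs(n@y)+.015*abs(n@zz)+gap
    return (*(np.array(ST[L])+s*u-d*n),z,ya)
E
python3 - <<'E'
from h import *
a=pt('P',0,80,gap=.02,z=.21);print(a)
rows([(.45,.24,.23,120),a])
E
```

```text
(np.float64(0.6651320305963117), np.float64(-0.10782249401669683), 0.21, 80)
now [0.2457 0.6015 0.2301] [-174.06   89.95 -106.27] t 0.25 F [-0.3  0.  -0.3]
[[0.0003, -0.3258, -0.2574], [0.0205, -0.6565, -0.4981]]
[[0.659, -0.001, 0.0], [1.358, -0.001, 0.001]]
```

Emit:
drive_tool(offset=[[0,-0.055,-0.043],[0,-0.11,-0.086],[0,-0.163,-0.13],[0,-0.217,-0.172],[0,-0.27,-0.214],[0,-0.325,-0.257],[0,-0.38,-0.297],[0.005,-0.435,-0.337],[0.01,-0.49,-0.377],[0.02,-0.545,-0.417]], angular=[[0.11,0,0],[0.22,0,0],[0.33,0,0],[0.44,0,0],[0.55,0,0],[0.66,0,0],[0.8,0,0],[0.93,0,0],[1.06,0,0],[1.2,0,0]], fingers=1, squeeze=40)

```text
time_s: 1.5
tool_pos: [0.561, 0.0606, 0.2175]
tool_rot: [-3.7, 89.9, -4.9]
force: [1.3, 0.5, 0.1]
grip_width: 0.0017
```

```bash
python3 - <<'E'
from h import *
print(telemetry.get_obs()["grip_width"],telemetry.get_obs()["qpos"].round(1))
rows([pt('P',0,80,gap=.02,z=.21),pt('P',0,80,gap=.02,z=.127)])
E
```

```text
0.0016825993655787957 [-32.8   8.5  26.5  97.6  -3.9  74.7  -6.7]
now [0.561  0.0606 0.2175] [-3.67 89.94 -4.88] t 1.5 F [1.3 0.5 0.1]
[[0.0076, -0.1662, 0.1077], [0.0906, -0.1662, 0.1076]]
[[0.153, 0.001, -0.0], [0.153, 0.001, -0.0]]
```

Emit:
drive_tool(offset=[[0.003,-0.05,0.033],[0.008,-0.1,0.066],[0.008,-0.15,0.1],[0.008,-0.166,0.108],[0.035,-0.166,0.108],[0.065,-0.166,0.108],[0.09,-0.166,0.108],[0.09,-0.166,0.108]], angular=[[0.05,0,0],[0.1,0,0],[0.15,0,0],[0.153,0,0],[0.153,0,0],[0.153,0,0],[0.153,0,0],[0.153,0,0]])

```text
time_s: 2.5
tool_pos: [0.6638, -0.1061, 0.1253]
tool_rot: [172.6, 89.8, 162.7]
force: [0.7, 0.7, 0.8]
grip_width: 0.0002
```

```bash
python3 - <<'E'
from h import *
o=telemetry.get_obs();print(o["qpos"].round(1))
for n in("scene","top"):
    r=cam(n)["pixels"][...,::-1]
    c=r[170:310,210:350] if n=="scene" else r[130:350,250:470]
    cv2.imwrite(f"pics/{n}1.png",cv2.resize(c,(600,600),interpolation=cv2.INTER_CUBIC))
rows([pt('P',q,80,z=.127) for q in(0.06,.15,.25,.35,.45,.55,.65,.75,.85)])
E
```

```text
[-16.8  27.2  31.7  87.8 -14.9  69.5   7.5]
now [ 0.6658 -0.107   0.1285] [18.55 89.9   8.63] t 2.6 F [0.7 0.3 0.5]
[[0.0015, -0.0221, 0.0106], [0.0015, -0.0271, 0.0144], [0.0015, -0.0332, 0.0179], [0.0015, -0.0397, 0.0206], [0.0015, -0.0462, 0.0226], [0.0015, -0.0504, 0.0241], [0.0015, -0.0548, 0.0253], [0.0015, -0.0595, 0.0261], [0.0015, -0.0644, 0.0265]]
[[0.001, 0.002, -0.001], [0.001, 0.002, -0.001], [0.001, 0.002, -0.001], [0.001, 0.002, -0.001], [0.001, 0.002, -0.001], [0.001, 0.002, -0.001], [0.001, 0.002, -0.001], [0.001, 0.002, -0.001], [0.001, 0.002, -0.001]]
```

View pics/scene1.png

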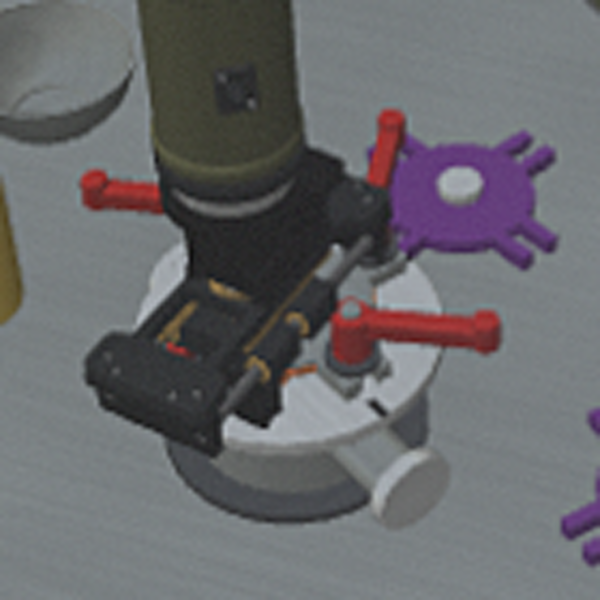

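View pics/top1.png

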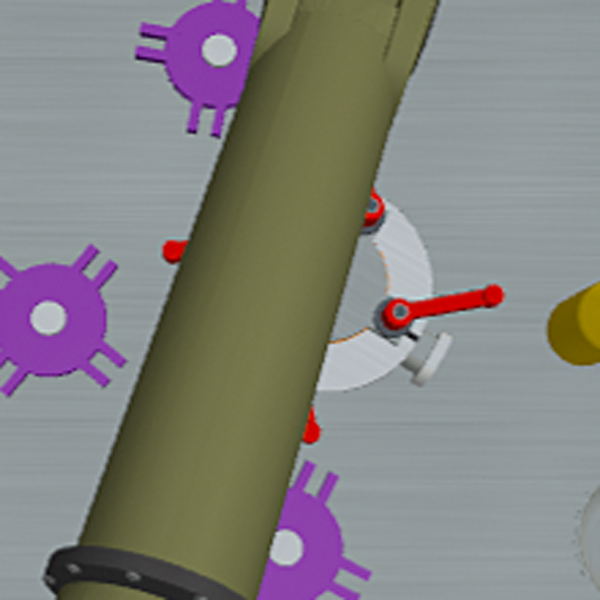

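The scene view shows the closed fingers low on the far side of lever P (x about 0.67), with nothing touching. Now I push P to half way.

Emit:
drive_tool(offset=[[0,-0.011,0.005],[0,-0.022,0.0105],[0,-0.027,0.0145],[0,-0.033,0.018],[0,-0.0395,0.0205],[0,-0.046,0.0225],[0,-0.0505,0.024],[0,-0.055,0.0255],[0,-0.06,0.026],[0,-0.0645,0.0265]], angular=[[0,0,0],[0,0,0],[0,0,0],[0,0,0],[0,0,0],[0,0,0],[0,0,0],[0,0,0],[0,0,0],[0,0,0]])

```text
time_s: 3.85
tool_pos: [0.6815, -0.1734, 0.128]
tool_rot: [59.5, 89.8, 49.6]
force: [-0.2, 5.0, -1.6]
grip_width: 0.0006
```

```bash
cat >> h.py <<'E'
def snap(k):
    for n in("scene","top"):
        r=cam(n)["pixels"][...,::-1]
        c=r[170:310,210:350] if n=="scene" else r[130:350,250:470]
        cv2.imwrite(f"pics/{n}{k}.png",cv2.resize(c,(600,600),interpolation=cv2.INTER_CUBIC))
E
python3 - <<'E'
from h import *
snap(2)
rows([pt('P',.85,80,z=.127),pt('P',.8,80,gap=.02,z=.127),pt('P',.8,80,gap=.02,z=.2),pt('R',0,80,gap=.02,z=.2),pt('R',0,80,gap=.02,z=.127)])
E
```

```text
now [ 0.6814 -0.1744  0.1281] [43.9  89.83 34.  ] t 3.95 F [ 1.   4.8 -1.8]
[[0.0011, -0.0007, -0.0004], [0.0011, 0.0204, 0.0065], [-0.0719, 0.0206, 0.0067], [-0.0724, -0.0127, -0.2123], [0.0006, -0.0128, -0.2124]]
[[0.002, 0.002, -0.002], [0.002, 0.002, -0.002], [0.002, 0.002, -0.002], [0.002, 0.002, -0.002], [0.002, 0.002, -0.002]]
```

View pics/scene2.png

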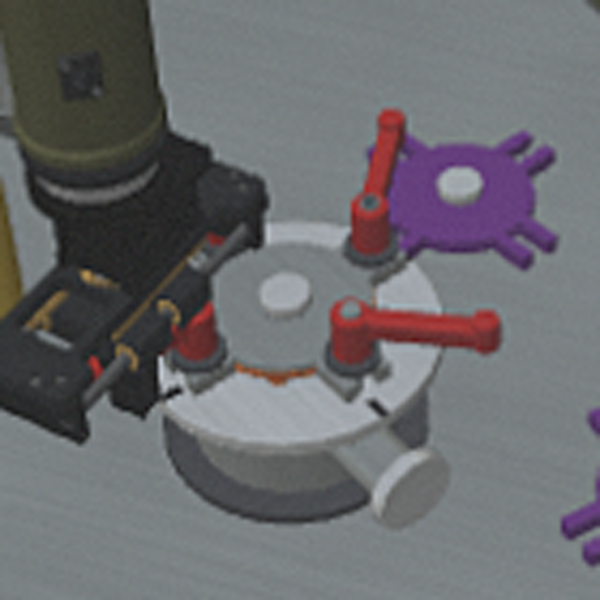

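View pics/top2.png

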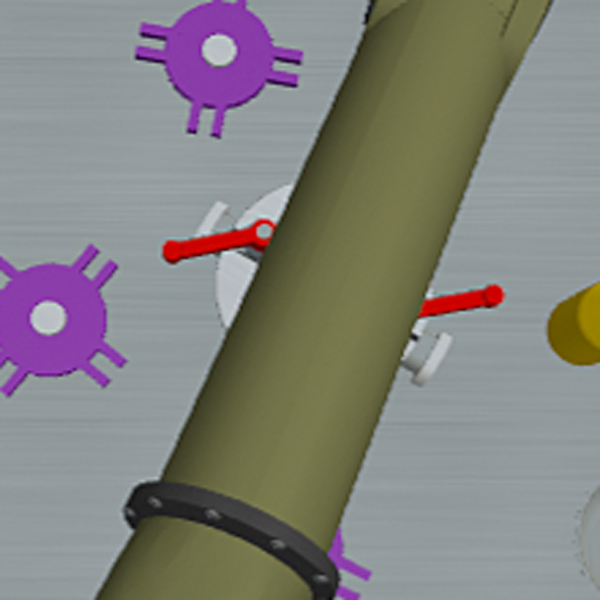

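Lever P is now hidden behind the gripper in the scene view, with its black mark visible at about (172,392). The 5 N contact force and the tool position both say it is about half way. Next is the opposite lever, R.

Emit:
drive_tool(offset=[[0,0.02,0.0065],[-0.04,0.02,0.0065],[-0.072,0.02,0.0065],[-0.072,0.008,-0.05],[-0.072,-0.003,-0.105],[-0.072,-0.01,-0.16],[-0.072,-0.0125,-0.212],[-0.072,-0.0125,-0.2125],[-0.035,-0.0125,-0.2125],[0.0,-0.0125,-0.2125]], angular=[[0,0,0],[0,0,0],[0,0,0],[0,0,0],[0,0,0],[0,0,0],[0,0,0],[0,0,0],[0,0,0],[0,0,0]])

```text
time_s: 5.2
tool_pos: [0.4725, -0.1506, 0.1282]
tool_rot: [10.1, 89.6, 0.2]
force: [0.3, -0.1, -0.3]
grip_width: 0.0004
```

```bash
python3 - <<'E'
from h import *
snap(3);print(telemetry.get_obs()["qpos"].round(1))
rows([pt('R',q,80,z=.127) for q in(0.06,.15,.25,.35,.45,.55,.65,.75,.85)])
E
```

```text
[-20.    3.9  36.2 113.6  -2.5  63.4   7.3]
now [ 0.4689 -0.1501  0.1252] [-177.51   89.88  172.58] t 5.3 F [-0.2  1.2 -0.6]
[[-0.0018, 0.0209, -0.0102], [-0.0018, 0.0259, -0.0139], [-0.0018, 0.032, -0.0174], [-0.0018, 0.0386, -0.0202], [-0.0018, 0.0451, -0.0222], [-0.0018, 0.0493, -0.0236], [-0.0018, 0.0537, -0.0248], [-0.0018, 0.0584, -0.0256], [-0.0018, 0.0633, -0.026]]
[[0.002, -0.002, 0.0], [0.002, -0.002, 0.0], [0.002, -0.002, 0.0], [0.002, -0.002, 0.0], [0.002, -0.002, 0.0], [0.002, -0.002, 0.0], [0.002, -0.002, 0.0], [0.002, -0.002, 0.0], [0.002, -0.002, 0.0]]
```

View pics/scene3.png

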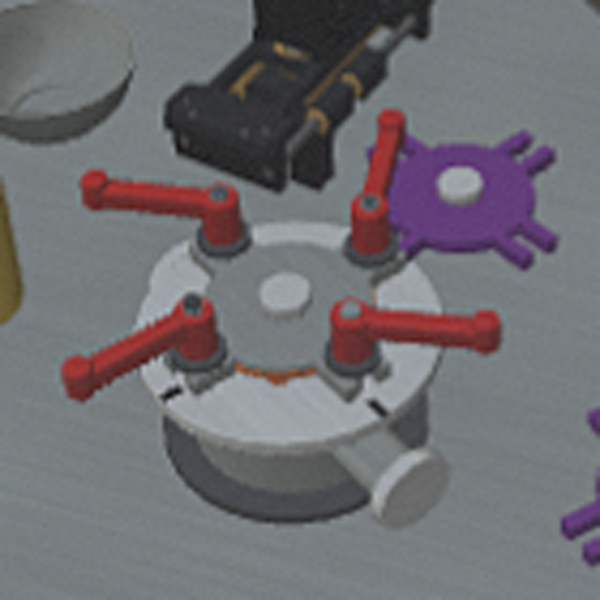

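View pics/top3.png

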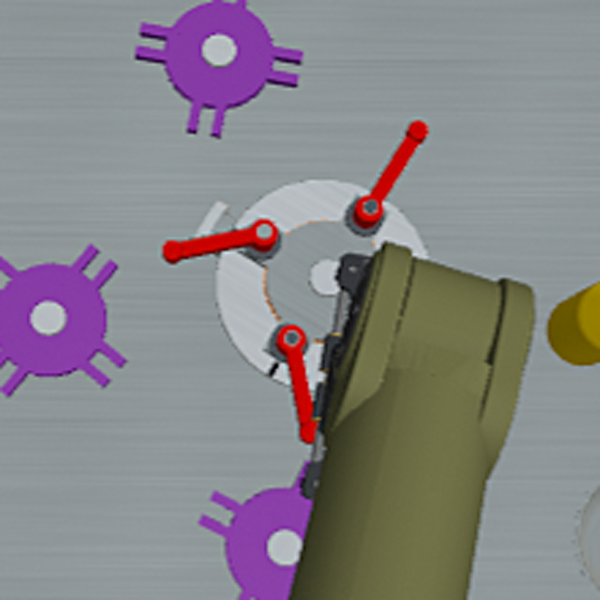

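The top view puts lever P's hub at (371,210) and its knob at (417,131), about -30°, so it is half way. The fingers stand beside lever R, so I push it.

Emit:
drive_tool(offset=[[-0.002,0.01,-0.005],[-0.002,0.021,-0.01],[-0.002,0.026,-0.014],[-0.002,0.032,-0.0175],[-0.002,0.0385,-0.02],[-0.002,0.045,-0.022],[-0.002,0.0495,-0.0235],[-0.002,0.054,-0.025],[-0.002,0.0585,-0.0255],[-0.002,0.0635,-0.026]], angular=[[0,0,0],[0,0,0],[0,0,0],[0,0,0],[0,0,0],[0,0,0],[0,0,0],[0,0,0],[0,0,0],[0,0,0]])

```text
time_s: 6.55
tool_pos: [0.453, -0.084, 0.1267]
tool_rot: [-154.6, 89.7, -164.6]
force: [-0.4, -6.3, -1.3]
grip_width: 0.0004
```

```bash
python3 - <<'E'
from h import *
rows([pt('R',.85,80,z=.127),pt('R',.8,80,gap=.02,z=.127),pt('R',.8,80,gap=.02,z=.2),pt('Q',0,80,gap=.02,z=.2),pt('Q',0,80,gap=.02,z=.127)])
E
```

```text
now [ 0.453  -0.084   0.1267] [-154.58   89.73 -164.56] t 6.55 F [-0.4 -6.3 -1.3]
[[-0.0003, 0.0009, 0.001], [-0.0002, -0.0203, -0.0059], [-0.0732, -0.0204, -0.0062], [-0.0738, 0.0661, 0.0779], [-0.0008, 0.0663, 0.0782]]
[[0.0, -0.004, 0.002], [0.0, -0.004, 0.002], [0.0, -0.004, 0.002], [0.0, -0.004, 0.002], [0.0, -0.004, 0.002]]
```

Emit:
drive_tool(offset=[[0,-0.02,-0.006],[-0.04,-0.02,-0.006],[-0.073,-0.02,-0.006],[-0.073,0.02,0.034],[-0.073,0.066,0.078],[-0.073,0.066,0.078],[-0.035,0.066,0.078],[0,0.066,0.078]], angular=[[0,0,0],[0,0,0],[0,0,0],[0,0,0],[0,0,0],[0,0,0],[0,0,0],[0,0,0]])

```text
time_s: 7.55
tool_pos: [0.5398, -0.0335, 0.1252]
tool_rot: [-164.8, 89.6, -174.9]
force: [0.0, 0.4, 0.2]
grip_width: 0.0003
```

```bash
python3 - <<'E'
from h import *
snap(4)
rows([pt('Q',q,80,z=.127) for q in(0.06,.15,.25,.35,.45,.55,.65,.75,.85)])
E
```

```text
now [ 0.5367 -0.0335  0.1225] [-163.59   89.19 -173.64] t 7.65 F [-0.3  0.9  0.2]
[[-0.0049, 0.0133, 0.0253], [-0.005, 0.0171, 0.0296], [-0.0051, 0.0208, 0.0349], [-0.0052, 0.024, 0.0407], [-0.0053, 0.0265, 0.0468], [-0.0053, 0.0284, 0.0516], [-0.0054, 0.03, 0.0567], [-0.0055, 0.031, 0.0621], [-0.0056, 0.0315, 0.0678]]
[[-0.001, -0.014, 0.004], [-0.001, -0.014, 0.004], [-0.001, -0.014, 0.004], [-0.001, -0.014, 0.004], [-0.001, -0.014, 0.004], [-0.001, -0.014, 0.004], [-0.001, -0.014, 0.004], [-0.001, -0.014, 0.004], [-0.001, -0.014, 0.004]]
```

View pics/scene4.png

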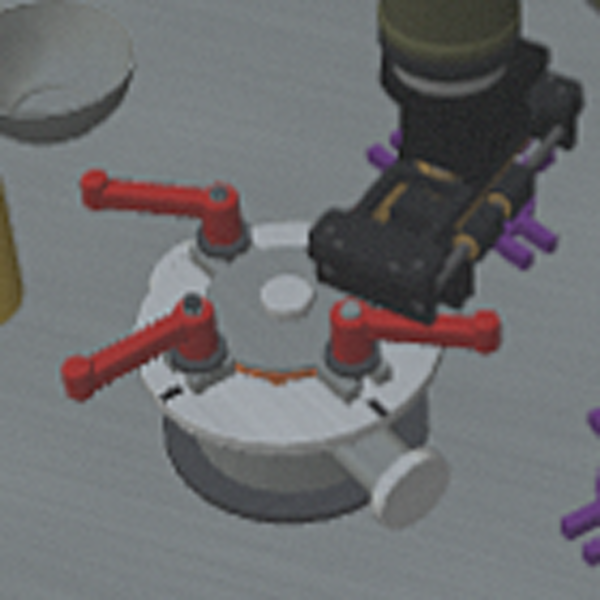

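View pics/top4.png

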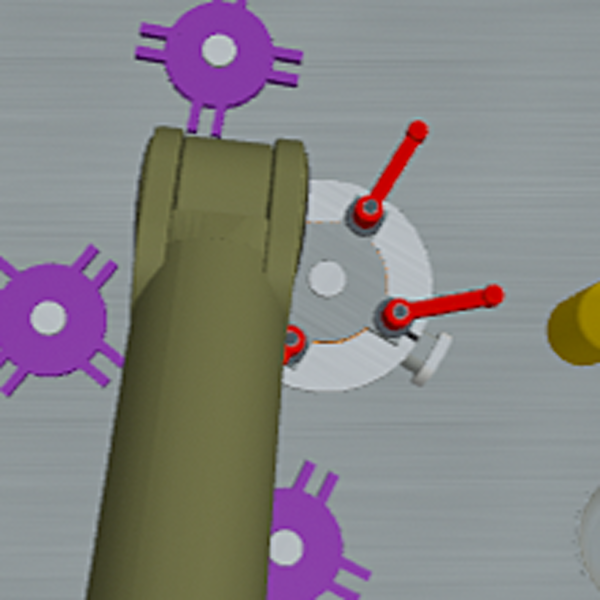

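The fingers are now on the robot side of lever Q, clear of it. Pushing Q.

Emit:
drive_tool(offset=[[-0.004,0.006,0.012],[-0.005,0.0135,0.0255],[-0.005,0.017,0.0295],[-0.005,0.021,0.035],[-0.005,0.024,0.0405],[-0.005,0.0265,0.047],[-0.0055,0.0285,0.0515],[-0.0055,0.03,0.0565],[-0.0055,0.031,0.062],[-0.0055,0.0315,0.068]], angular=[[0,-0.01,0.004],[0,-0.014,0.004],[0,-0.014,0.004],[0,-0.014,0.004],[0,-0.014,0.004],[0,-0.014,0.004],[0,-0.014,0.004],[0,-0.014,0.004],[0,-0.014,0.004],[0,-0.014,0.004]])

```text
time_s: 8.9
tool_pos: [0.6084, -0.0134, 0.1263]
tool_rot: [165.0, 89.9, 155.0]
force: [-5.5, -0.7, -0.6]
grip_width: 0.0005
```

```bash
python3 - <<'E'
from h import *
rows([pt('Q',.85,80,z=.127),pt('Q',.8,80,gap=.02,z=.127),pt('Q',.8,80,gap=.02,z=.2),pt('S',0,80,gap=.02,z=.2),pt('S',0,80,gap=.02,z=.127)])
E
```

```text
now [ 0.6084 -0.0134  0.1263] [165.02  89.86 154.99] t 8.9 F [-5.5 -0.7 -0.6]
[[-0.0008, -0.0008, 0.0007], [-0.0007, 0.0061, -0.0209], [-0.0737, 0.0062, -0.0211], [-0.0739, -0.2129, 0.0192], [-0.0009, -0.2129, 0.0194]]
[[-0.0, -0.002, -0.001], [-0.0, -0.002, -0.001], [-0.0, -0.002, -0.001], [-0.0, -0.002, -0.001], [-0.0, -0.002, -0.001]]
```

Emit:
drive_tool(offset=[[0,0.006,-0.021],[-0.04,0.006,-0.021],[-0.074,0.006,-0.021],[-0.074,-0.045,-0.011],[-0.074,-0.1,-0.001],[-0.074,-0.155,0.009],[-0.074,-0.213,0.019],[-0.074,-0.213,0.0195],[-0.035,-0.213,0.0195],[-0.001,-0.213,0.0195]], angular=[[0,0,0],[0,0,0],[0,0,0],[0,0,0],[0,0,0],[0,0,0],[0,0,0],[0,0,0],[0,0,0],[0,0,0]])

```text
time_s: 10.15
tool_pos: [0.5928, -0.2251, 0.1268]
tool_rot: [46.9, 89.9, 37.0]
force: [0.8, -0.4, 0.1]
grip_width: 0.0005
```

```bash
python3 - <<'E'
from h import *
snap(5);print(telemetry.get_obs()["qpos"].round(1))
rows([pt('S',q,80,z=.127) for q in(0.06,.15,.25,.35,.45,.55,.65,.75,.85)])
E
```

```text
[ -9.3  22.9  34.9  94.2 -14.   67.7  19.1]
now [ 0.5898 -0.2238  0.1235] [162.59  89.58 152.67] t 10.25 F [ 0.1  1.1 -0.1]
[[-0.0034, -0.0137, -0.0196], [-0.0034, -0.0175, -0.024], [-0.0034, -0.0212, -0.0293], [-0.0033, -0.0244, -0.0351], [-0.0033, -0.0268, -0.0412], [-0.0033, -0.0288, -0.046], [-0.0032, -0.0303, -0.0511], [-0.0032, -0.0313, -0.0565], [-0.0032, -0.0318, -0.0622]]
[[0.002, -0.007, -0.002], [0.002, -0.007, -0.002], [0.002, -0.007, -0.002], [0.002, -0.007, -0.002], [0.002, -0.007, -0.002], [0.002, -0.007, -0.002], [0.002, -0.007, -0.002], [0.002, -0.007, -0.002], [0.002, -0.007, -0.002]]
```

View pics/scene5.png

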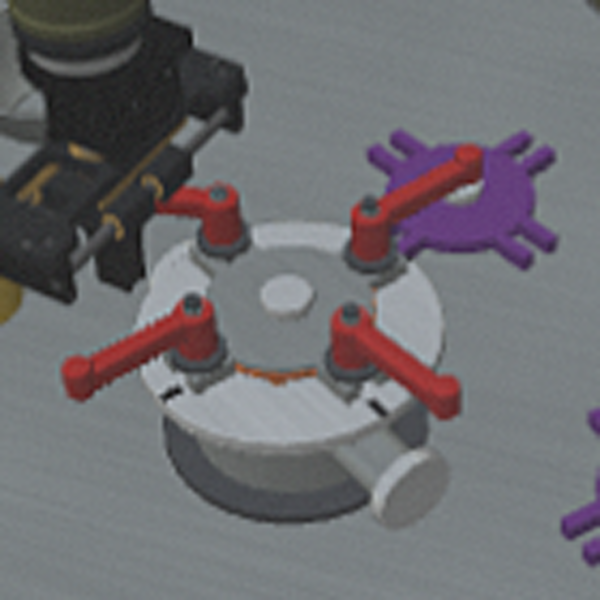

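View pics/top5.png

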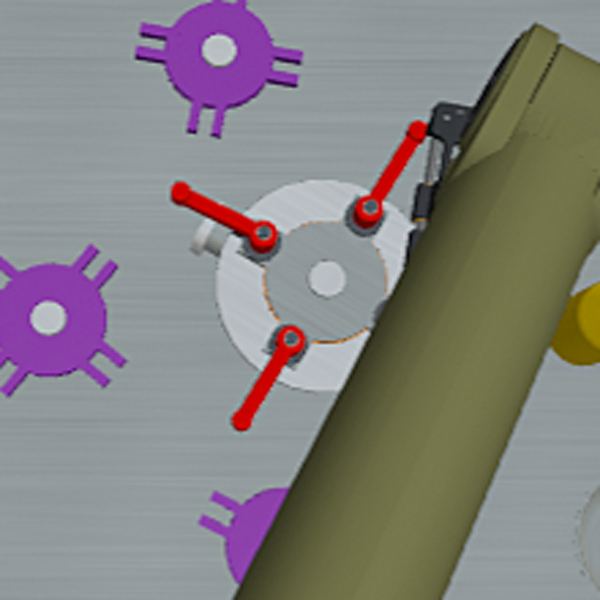

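Levers P, R and Q all point straight outward. In the top view the Q knob is at (180,193) and the R knob at (241,421). Pushing S now.

Emit:
drive_tool(offset=[[-0.002,-0.006,-0.01],[-0.003,-0.0135,-0.0195],[-0.003,-0.0175,-0.024],[-0.003,-0.021,-0.0295],[-0.003,-0.0245,-0.035],[-0.003,-0.027,-0.041],[-0.003,-0.029,-0.046],[-0.003,-0.0305,-0.051],[-0.003,-0.0315,-0.0565],[-0.003,-0.032,-0.062]], angular=[[0,-0.007,-0.002],[0,-0.007,-0.002],[0,-0.007,-0.002],[0,-0.007,-0.002],[0,-0.007,-0.002],[0,-0.007,-0.002],[0,-0.007,-0.002],[0,-0.007,-0.002],[0,-0.007,-0.002],[0,-0.007,-0.002]])

```text
time_s: 11.5
tool_pos: [0.5234, -0.2455, 0.1271]
tool_rot: [-32.1, 89.9, -42.0]
force: [4.6, -0.3, -1.3]
grip_width: 0.0009
```

```bash
python3 - <<'E'
from h import *
print(telemetry.get_obs()["qpos"].round(1))
for ya in(36,126):
    print(ya);rows([pt('S',.8,80,gap=.02,z=.127),pt('S',.8,80,gap=.02,z=.2),pt('P',.8,ya,gap=.025,z=.2),pt('P',.8,ya,gap=.02,z=.125)])
E
```

```text
[ -9.3  15.8  37.  102.3 -10.3  65.3  21.1]
36
now [ 0.5234 -0.2455  0.1271] [-32.06  89.89 -42.  ] t 11.5 F [ 4.6 -0.3 -1.3]
[[0.0001, -0.0059, 0.0211], [-0.0729, -0.0059, 0.0212], [-0.0728, 0.1229, 0.1519], [0.0022, 0.1183, 0.15]]
[[0.001, 0.002, 0.001], [0.001, 0.002, 0.001], [0.769, 0.002, 0.0], [0.769, 0.002, 0.0]]
126
now [ 0.5234 -0.2455  0.1271] [-32.06  89.89 -42.  ] t 11.5 F [ 4.6 -0.3 -1.3]
[[0.0001, -0.0059, 0.0211], [-0.0729, -0.0059, 0.0212], [-0.0728, 0.1256, 0.1529], [0.0022, 0.121, 0.151]]
[[0.001, 0.002, 0.001], [0.001, 0.002, 0.001], [-0.802, 0.001, 0.002], [-0.802, 0.001, 0.002]]
```

Emit:
drive_tool(offset=[[0,-0.006,0.021],[-0.04,-0.006,0.021],[-0.073,-0.006,0.021],[-0.073,0.03,0.06],[-0.073,0.065,0.095],[-0.073,0.1,0.13],[-0.073,0.121,0.151],[-0.073,0.121,0.151],[-0.035,0.121,0.151],[0.003,0.121,0.151]], angular=[[0,0,0],[0,0,0],[0,0,0],[0.18,0,0],[0.36,0,0],[0.54,0,0],[0.7,0,0],[0.77,0,0],[0.77,0,0],[0.77,0,0]])

```text
time_s: 12.75
tool_pos: [0.6914, -0.1542, 0.1231]
tool_rot: [-54.9, 89.8, -109.0]
force: [-0.3, 0.8, 0.2]
grip_width: 0.0005
```

```bash
python3 - <<'E'
from h import *
snap(6);print(telemetry.get_obs()["qpos"].round(1))
rows([pt('P',q,36,z=.123) for q in(0.8,.88,.96,1.05,1.15,1.25,1.35,1.45,1.55,1.6)])
E
```

```text
[-16.8  33.7  39.2  82.5 -21.4  72.  -29.6]
now [ 0.6883 -0.1528  0.1187] [-119.92   89.41 -174.07] t 12.85 F [ 0.1 -0.2 -0.6]
[[-0.0042, -0.017, 0.0116], [-0.0042, -0.0212, 0.0151], [-0.0042, -0.0259, 0.0181], [-0.0041, -0.0315, 0.0211], [-0.0041, -0.0382, 0.0236], [-0.0041, -0.0438, 0.0254], [-0.004, -0.0481, 0.0268], [-0.004, -0.0526, 0.0279], [-0.0039, -0.0573, 0.0286], [-0.0039, -0.0598, 0.0288]]
[[-0.003, -0.005, 0.009], [-0.003, -0.005, 0.009], [-0.003, -0.005, 0.009], [-0.003, -0.005, 0.009], [-0.003, -0.005, 0.009], [-0.003, -0.005, 0.009], [-0.003, -0.005, 0.009], [-0.003, -0.005, 0.009], [-0.003, -0.005, 0.009], [-0.003, -0.005, 0.009]]
```

View pics/scene6.png

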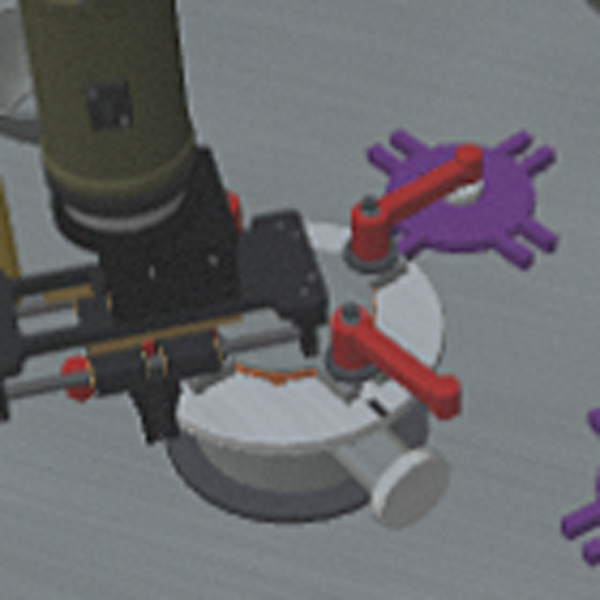

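View pics/top6.png

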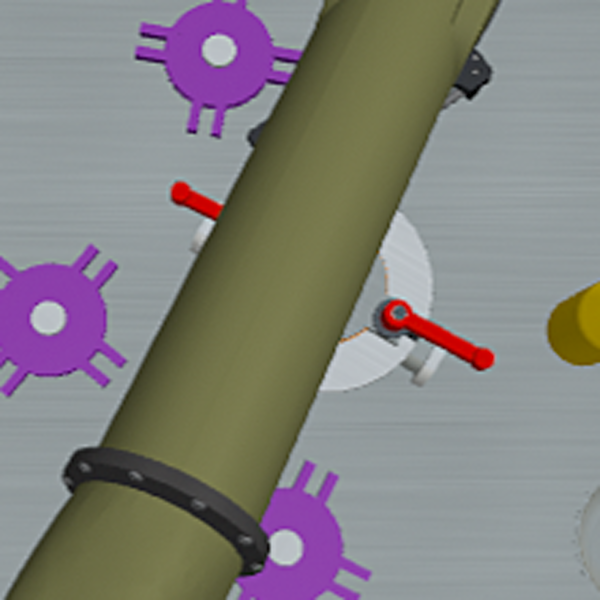

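Lever S is half way too (hub (397,315), knob (482,359)), so all four are half tight together. Second pass: P goes home.

Emit:
drive_tool(offset=[[-0.003,-0.017,0.0115],[-0.004,-0.021,0.015],[-0.004,-0.026,0.018],[-0.004,-0.0315,0.021],[-0.004,-0.038,0.0235],[-0.004,-0.044,0.0255],[-0.004,-0.048,0.027],[-0.004,-0.0525,0.028],[-0.004,-0.0575,0.0285],[-0.004,-0.059,0.029]], angular=[[0,-0.005,0.009],[0,-0.005,0.009],[0,-0.005,0.009],[0,-0.005,0.009],[0,-0.005,0.009],[0,-0.005,0.009],[0,-0.005,0.009],[0,-0.005,0.009],[0,-0.005,0.009],[0,-0.005,0.009]])

```text
time_s: 14.1
tool_pos: [0.6602, -0.2081, 0.1246]
tool_rot: [86.5, 89.6, 32.5]
force: [4.0, 6.4, -2.6]
grip_width: 0.0005
```

```bash
python3 - <<'E'
from h import *
rows([pt('P',1.6,36,z=.123),pt('P',1.6,36,gap=.02,z=.123),pt('P',1.6,36,gap=.02,z=.2),pt('R',.8,36,gap=.02,z=.2),pt('R',.8,36,gap=.02,z=.123)])
E
```

```text
now [ 0.6602 -0.2081  0.1246] [86.54 89.63 32.52] t 14.1 F [ 4.   6.4 -2.6]
[[0.0016, -0.0046, 0.0005], [0.0017, 0.0139, 0.0081], [-0.0753, 0.0144, 0.0081], [-0.0762, -0.1133, -0.2121], [0.0008, -0.1138, -0.2121]]
[[-0.0, 0.0, -0.006], [-0.0, 0.0, -0.006], [-0.0, 0.0, -0.006], [-0.0, 0.0, -0.006], [-0.0, 0.0, -0.006]]
```

Emit:
drive_tool(offset=[[0.001,-0.005,0.0005],[0.001,-0.007,0.0005],[0.001,-0.009,0.0005],[0.001,-0.009,0.0005]], angular=[[0,0,0],[0,0,0],[0,0,0],[0,0,0]])

```text
time_s: 14.6
tool_pos: [0.6561, -0.2114, 0.1253]
tool_rot: [82.3, 89.3, 28.5]
force: [5.8, 5.4, -2.0]
grip_width: 0.0002
```

```bash
python3 - <<'E'
from h import *
rows([pt('P',1.6,36,z=.123),pt('P',1.6,36,gap=.02,z=.123),pt('P',1.6,36,gap=.02,z=.2),pt('R',.8,36,gap=.02,z=.2),pt('R',.8,36,gap=.02,z=.123)])
E
```

```text
now [ 0.6561 -0.2114  0.1253] [82.35 89.25 28.45] t 14.6 F [ 5.8  5.4 -2. ]
[[0.0023, 0.0006, 0.0002], [0.0025, 0.0191, 0.0079], [-0.0745, 0.0201, 0.0081], [-0.0765, -0.1072, -0.2125], [0.0005, -0.1081, -0.2126]]
[[0.002, 0.002, -0.013], [0.002, 0.002, -0.013], [0.002, 0.002, -0.013], [0.002, 0.002, -0.013], [0.002, 0.002, -0.013]]
```

Emit:
drive_tool(offset=[[0.0,0.019,0.008],[-0.035,0.02,0.008],[-0.074,0.02,0.008],[-0.075,-0.005,-0.04],[-0.076,-0.032,-0.09],[-0.076,-0.06,-0.14],[-0.076,-0.09,-0.185],[-0.076,-0.107,-0.2125],[-0.038,-0.108,-0.2125],[-0.001,-0.108,-0.2125]], angular=[[0,0,-0.013],[0,0,-0.013],[0,0,-0.013],[0,0,-0.013],[0,0,-0.013],[0,0,-0.013],[0,0,-0.013],[0,0,-0.013],[0,0,-0.013],[0,0,-0.013]])

```text
time_s: 15.85
tool_pos: [0.4446, -0.1045, 0.1257]
tool_rot: [55.3, 89.6, 1.3]
force: [-0.1, 0.6, -0.2]
grip_width: 0.0
```

```bash
python3 - <<'E'
from h import *
snap(7);print(telemetry.get_obs()["qpos"].round(1))
rows([pt('R',q,36,z=.123) for q in(0.8,.88,.96,1.05,1.15,1.25,1.35,1.45,1.55,1.6)])
E
```

```text
[-34.4  -2.5  44.  118.8   2.1  63.1 -45.4]
now [ 0.4412 -0.1045  0.1228] [ -95.45   89.79 -149.46] t 15.95 F [ 0.3 -0.6  0.1]
[[-0.0003, 0.0209, -0.0075], [-0.0003, 0.0252, -0.011], [-0.0003, 0.0298, -0.0141], [-0.0003, 0.0355, -0.017], [-0.0004, 0.0421, -0.0195], [-0.0004, 0.0478, -0.0213], [-0.0004, 0.052, -0.0227], [-0.0004, 0.0565, -0.0237], [-0.0004, 0.0613, -0.0244], [-0.0004, 0.0637, -0.0246]]
[[-0.0, -0.0, 0.004], [-0.0, -0.0, 0.004], [-0.0, -0.0, 0.004], [-0.0, -0.0, 0.004], [-0.0, -0.0, 0.004], [-0.0, -0.0, 0.004], [-0.0, -0.0, 0.004], [-0.0, -0.0, 0.004], [-0.0, -0.0, 0.004], [-0.0, -0.0, 0.004]]
```

View pics/scene7.png

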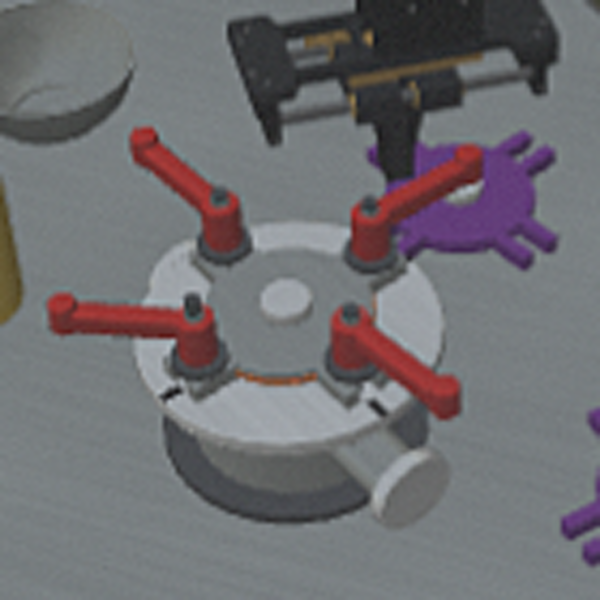

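View pics/top7.png

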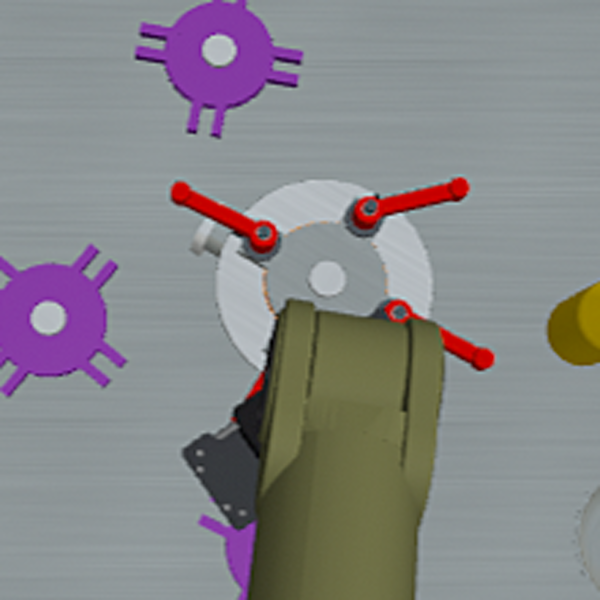

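Lever P is home: hub (370,210), knob (459,188), about -76°, so q is about 1.59. Now R, with a slight overshoot to reach the stop.

Emit:
drive_tool(offset=[[0,0.021,-0.0075],[0,0.0265,-0.012],[0,0.033,-0.0155],[0,0.0395,-0.0185],[0,0.046,-0.021],[0,0.052,-0.0225],[0,0.0565,-0.0235],[0,0.0615,-0.0245],[0,0.067,-0.0245],[0,0.07,-0.0245]], angular=[[0,0,0.004],[0,0,0.004],[0,0,0.004],[0,0,0.004],[0,0,0.004],[0,0,0.004],[0,0,0.004],[0,0,0.004],[0,0,0.004],[0,0,0.004]])

```text
time_s: 17.2
tool_pos: [0.4803, -0.0462, 0.122]
tool_rot: [-100.3, 89.5, -154.4]
force: [-9.2, -8.5, 1.5]
grip_width: 0.0004
```

```bash
python3 - <<'E'
from h import *
rows([pt('R',1.6,36,z=.123),pt('R',1.6,36,gap=.02,z=.123),pt('R',1.6,36,gap=.02,z=.2),pt('Q',.8,36,gap=.02,z=.2),pt('Q',.8,36,gap=.02,z=.123)])
E
```

```text
now [ 0.4803 -0.0462  0.122 ] [-100.32   89.5  -154.4 ] t 17.2 F [-9.2 -8.5  1.5]
[[-0.001, -0.0022, -0.0005], [-0.0008, -0.0206, -0.0081], [-0.0778, -0.0213, -0.0082], [-0.079, 0.1122, 0.0291], [-0.002, 0.1128, 0.0292]]
[[-0.001, -0.002, 0.009], [-0.001, -0.002, 0.009], [-0.001, -0.002, 0.009], [-0.001, -0.002, 0.009], [-0.001, -0.002, 0.009]]
```

R is at its stop: the force is 12 N and the position is past the 1.6 geometry. Moving to Q.

Emit:
drive_tool(offset=[[0,-0.02,-0.008],[-0.035,-0.021,-0.008],[-0.078,-0.021,-0.008],[-0.079,0.024,0.005],[-0.079,0.07,0.018],[-0.079,0.112,0.029],[-0.079,0.112,0.029],[-0.04,0.112,0.029],[-0.003,0.112,0.029]], angular=[[0,0,0.009],[0,0,0.009],[0,0,0.009],[0,0,0.009],[0,0,0.009],[0,0,0.009],[0,0,0.009],[0,0,0.009],[0,0,0.009]])

```text
time_s: 18.32
tool_pos: [0.5884, -0.0033, 0.1244]
tool_rot: [118.5, 89.8, 64.4]
force: [0.4, 0.6, 0.5]
grip_width: 0.0001
```

```bash
python3 - <<'E'
from h import *
snap(8);print(telemetry.get_obs()["qpos"].round(1))
rows([pt('Q',q,36,z=.123) for q in(0.8,.9,1,1.1,1.2,1.3,1.4,1.5,1.6,1.65)])
E
```

```text
[-36.2  18.1  40.5 101.3 -12.9  65.7 -45.8]
now [ 0.5849 -0.0033  0.1211] [-135.43   89.57  170.51] t 18.425 F [ 0.1  0.2 -0.7]
[[-0.0021, 0.0109, 0.0209], [-0.0021, 0.0152, 0.0256], [-0.0022, 0.0191, 0.0308], [-0.0022, 0.0224, 0.0365], [-0.0023, 0.025, 0.0428], [-0.0023, 0.027, 0.0476], [-0.0023, 0.0286, 0.0526], [-0.0024, 0.0298, 0.058], [-0.0024, 0.0303, 0.0636], [-0.0024, 0.0304, 0.0665]]
[[-0.001, -0.005, 0.005], [-0.001, -0.005, 0.005], [-0.001, -0.005, 0.005], [-0.001, -0.005, 0.005], [-0.001, -0.005, 0.005], [-0.001, -0.005, 0.005], [-0.001, -0.005, 0.005], [-0.001, -0.005, 0.005], [-0.001, -0.005, 0.005], [-0.001, -0.005, 0.005]]
```

View pics/scene8.png

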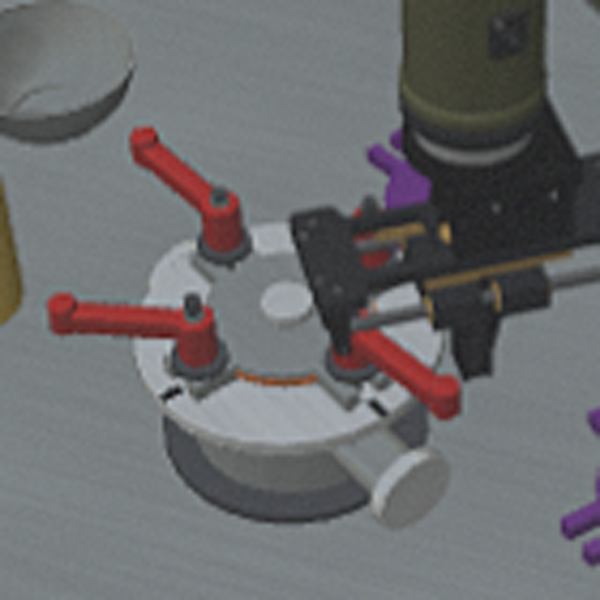

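View pics/top8.png

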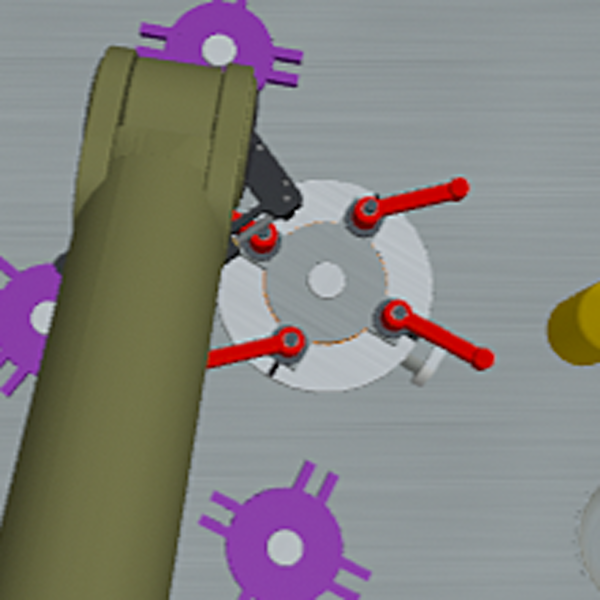

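Lever R is home: it runs from hub (290,341) to (210,360), about 103.5°. Fingers are behind Q; pushing it home.

Emit:
drive_tool(offset=[[-0.002,0.011,0.021],[-0.002,0.0165,0.0275],[-0.002,0.0205,0.034],[-0.002,0.0245,0.041],[-0.002,0.027,0.0475],[-0.002,0.0285,0.053],[-0.002,0.03,0.0585],[-0.002,0.0305,0.064],[-0.002,0.0305,0.068],[-0.002,0.0305,0.07]], angular=[[0,-0.005,0.005],[0,-0.005,0.005],[0,-0.005,0.005],[0,-0.005,0.005],[0,-0.005,0.005],[0,-0.005,0.005],[0,-0.005,0.005],[0,-0.005,0.005],[0,-0.005,0.005],[0,-0.005,0.005]])

```text
time_s: 19.68
tool_pos: [0.6507, -0.0412, 0.1223]
tool_rot: [177.6, 89.9, 123.6]
force: [-3.8, 3.9, -1.7]
grip_width: 0.0006
```

```bash
python3 - <<'E'
from h import *
rows([pt('Q',1.6,36,z=.123),pt('Q',1.6,36,gap=.02,z=.123),pt('Q',1.6,36,gap=.02,z=.2),pt('S',.8,36,gap=.02,z=.2),pt('S',.8,36,gap=.02,z=.123)])
E
```

```text
now [ 0.6507 -0.0412  0.1223] [177.59  89.9  123.56] t 19.675 F [-3.8  3.9 -1.7]
[[-0.0007, -0.0007, -0.0056], [-0.0007, 0.0069, -0.0241], [-0.0777, 0.0069, -0.0242], [-0.0779, -0.2126, 0.1098], [-0.0009, -0.2126, 0.1099]]
[[-0.001, -0.002, -0.0], [-0.001, -0.002, -0.0], [-0.001, -0.002, -0.0], [-0.001, -0.002, -0.0], [-0.001, -0.002, -0.0]]
```

Emit:
drive_tool(offset=[[0,0,0.003],[0,0,0.005],[0,0,0.007],[0,0,0.007]], angular=[[0,0,0],[0,0,0],[0,0,0],[0,0,0]])

```text
time_s: 20.18
tool_pos: [0.6522, -0.0424, 0.1214]
tool_rot: [-169.5, 89.4, 136.6]
force: [-11.7, 9.2, 2.8]
grip_width: 0.0003
```

```bash
python3 - <<'E'
from h import *
rows([pt('Q',1.6,36,z=.123),pt('Q',1.6,36,gap=.02,z=.123),pt('Q',1.6,36,gap=.02,z=.2),pt('S',.8,36,gap=.02,z=.2),pt('S',.8,36,gap=.02,z=.123)])
snap(9)
E
```

```text
now [ 0.6522 -0.0424  0.1214] [-169.55   89.36  136.55] t 20.175 F [-11.7   9.2   2.8]
[[-0.0015, -0.0012, -0.0075], [-0.0013, 0.0065, -0.026], [-0.0783, 0.0063, -0.0268], [-0.0794, -0.2134, 0.1067], [-0.0024, -0.2133, 0.1076]]
[[0.002, -0.011, 0.002], [0.002, -0.011, 0.002], [0.002, -0.011, 0.002], [0.002, -0.011, 0.002], [0.002, -0.011, 0.002]]
```

View pics/scene9.png

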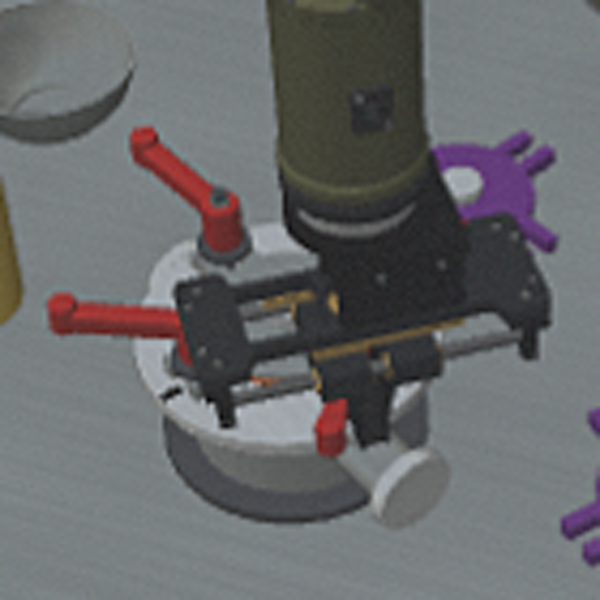

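Q has hit its stop: the force rose to 15 N with only 2 mm of motion. The scene view shows its knob at (330,430). Now lever S.

Emit:
drive_tool(offset=[[0,0.0065,-0.026],[-0.035,0.0065,-0.026],[-0.078,0.0065,-0.026],[-0.078,-0.04,0.003],[-0.079,-0.09,0.033],[-0.079,-0.14,0.063],[-0.079,-0.19,0.093],[-0.079,-0.213,0.107],[-0.04,-0.213,0.1075],[-0.003,-0.213,0.1075]], angular=[[0,-0.011,0],[0,-0.011,0],[0,-0.011,0],[0,-0.011,0],[0,-0.011,0],[0,-0.011,0],[0,-0.011,0],[0,-0.011,0],[0,-0.011,0],[0,-0.011,0]])

```text
time_s: 21.52
tool_pos: [0.5448, -0.2575, 0.1243]
tool_rot: [2.6, 89.7, -51.4]
force: [0.4, 0.5, -0.6]
grip_width: -0.0001
```

```bash
python3 - <<'E'
from h import *
snap(10);print(telemetry.get_obs()["qpos"].round(1))
rows([pt('S',q,36,z=.123) for q in(0.8,.9,1,1.1,1.2,1.3,1.4,1.5,1.6,1.65)])
E
```

```text
[-15.   21.2  45.9  99.6 -16.2  66.4 -18.4]
now [ 0.5417 -0.2552  0.1208] [-107.46   89.66 -161.41] t 21.625 F [-1.3  0.1 -0.5]
[[-0.0021, -0.0066, -0.0176], [-0.0021, -0.0109, -0.0222], [-0.0021, -0.0148, -0.0275], [-0.002, -0.018, -0.0332], [-0.002, -0.0206, -0.0395], [-0.002, -0.0226, -0.0443], [-0.002, -0.0243, -0.0494], [-0.002, -0.0254, -0.0547], [-0.0019, -0.0259, -0.0604], [-0.0019, -0.026, -0.0632]]
[[0.001, -0.002, 0.006], [0.001, -0.002, 0.006], [0.001, -0.002, 0.006], [0.001, -0.002, 0.006], [0.001, -0.002, 0.006], [0.001, -0.002, 0.006], [0.001, -0.002, 0.006], [0.001, -0.002, 0.006], [0.001, -0.002, 0.006], [0.001, -0.002, 0.006]]
```

View pics/top10.png

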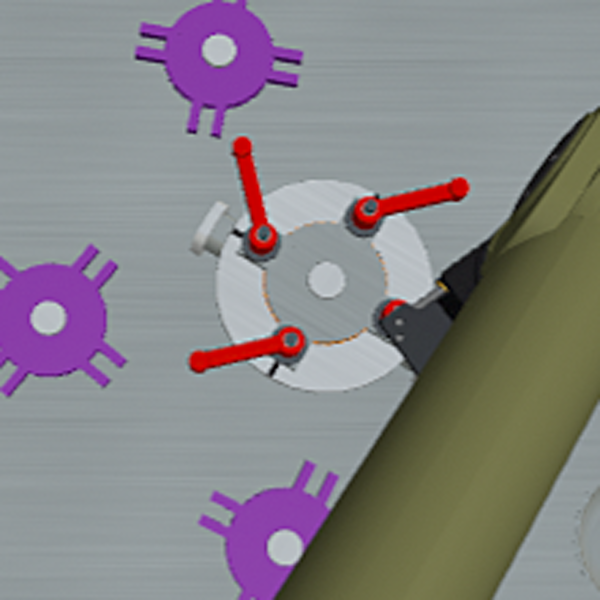

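View pics/scene10.png

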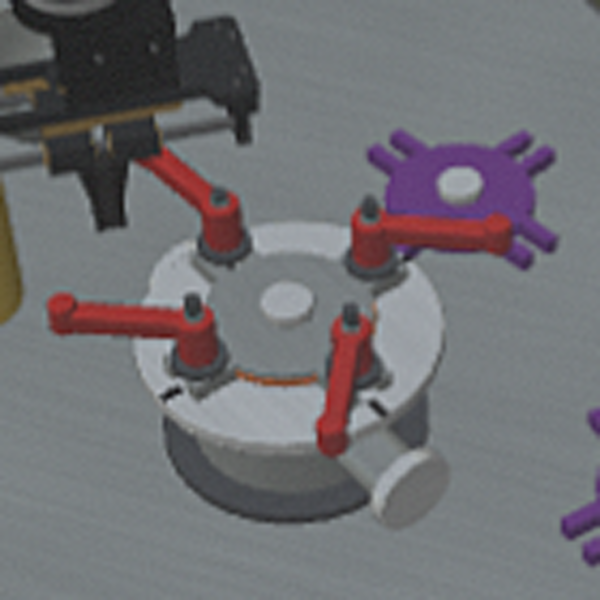

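The top view shows three levers home, with knobs at (459,188), (198,361) and (242,147). Pushing S home, again with an overshoot.

Emit:
drive_tool(offset=[[-0.002,-0.0065,-0.0175],[-0.002,-0.012,-0.024],[-0.002,-0.0165,-0.031],[-0.002,-0.02,-0.038],[-0.002,-0.0225,-0.0445],[-0.002,-0.0245,-0.05],[-0.002,-0.0255,-0.0555],[-0.002,-0.026,-0.061],[-0.002,-0.026,-0.066],[-0.002,-0.026,-0.07]], angular=[[0,-0.002,0.006],[0,-0.002,0.006],[0,-0.002,0.006],[0,-0.002,0.006],[0,-0.002,0.006],[0,-0.002,0.006],[0,-0.002,0.006],[0,-0.002,0.006],[0,-0.002,0.006],[0,-0.002,0.006]])

```text
time_s: 22.88
tool_pos: [0.4805, -0.216, 0.1235]
tool_rot: [7.1, 89.7, -46.9]
force: [7.5, -10.3, -4.1]
grip_width: 0.0004
```

Emit:
drive_tool(offset=[[0,0,-0.003],[0,0,-0.005],[0,0,-0.006],[0,0,-0.006]], angular=[[0,0,0],[0,0,0],[0,0,0],[0,0,0]])

```text
time_s: 23.38
tool_pos: [0.4792, -0.2157, 0.1246]
tool_rot: [5.5, 89.1, -48.6]
force: [9.6, -11.2, -5.3]
grip_width: 0.0004
```

```bash
python3 - <<'E'
from h import *
rows([pt('S',1.6,36,z=.123),pt('S',1.6,36,gap=.025,z=.123),pt('S',1.6,36,gap=.025,z=.22),(.5,.1,.25,36)])
E
```

```text
now [ 0.4792 -0.2157  0.1246] [  5.53  89.05 -48.59] t 23.375 F [  9.6 -11.2  -5.3]
[[0.0017, 0.0014, 0.0083], [0.0021, -0.0081, 0.0314], [-0.0949, -0.008, 0.033], [-0.1291, 0.2021, -0.2416]]
[[-0.002, 0.016, -0.002], [-0.002, 0.016, -0.002], [-0.002, 0.016, -0.002], [-0.002, 0.016, -0.002]]
```

S is at its stop (15 N). Retreating, lifting and clearing the view.

Emit:
drive_tool(offset=[[0,-0.005,0.02],[0,-0.008,0.033],[-0.05,-0.008,0.033],[-0.1,-0.008,0.033],[-0.13,0.03,-0.01],[-0.13,0.07,-0.06],[-0.13,0.11,-0.11],[-0.13,0.15,-0.16],[-0.13,0.19,-0.21],[-0.13,0.22,-0.26]], angular=[[0,0.016,0],[0,0.016,0],[0,0.016,0],[0,0.016,0],[0,0.016,0],[0,0.016,0],[0,0.016,0],[0,0.016,0],[0,0.016,0],[0,0.016,0]])

```text
time_s: 24.62
tool_pos: [0.5026, 0.1234, 0.2501]
tool_rot: [-104.0, 89.9, -158.1]
force: [0.8, -0.3, 0.4]
grip_width: 0.0001
```

```bash
python3 - <<'E'
from h import *
snap(11)
t=cam("top");cv2.imwrite("pics/topf.png",t["pixels"][...,::-1])
print(telemetry.get_obs()["tool_pos"],telemetry.get_obs()["force"])
E
```

```text
[0.50171014 0.12575601 0.24945419] [ 0.52274667 -1.46844204 -0.09893062]
```

View pics/topf.png

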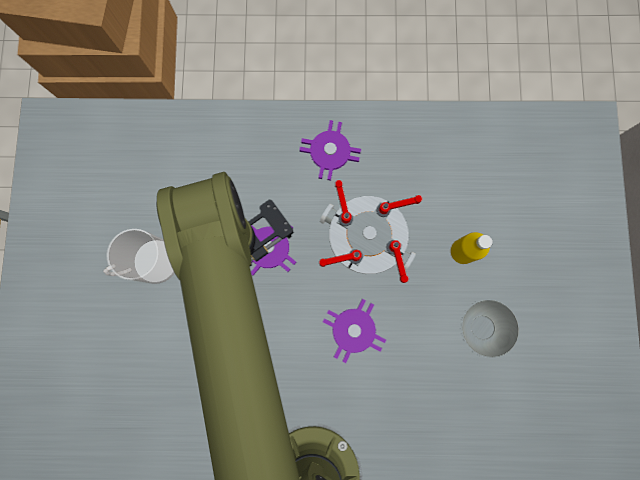

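View pics/top11.png

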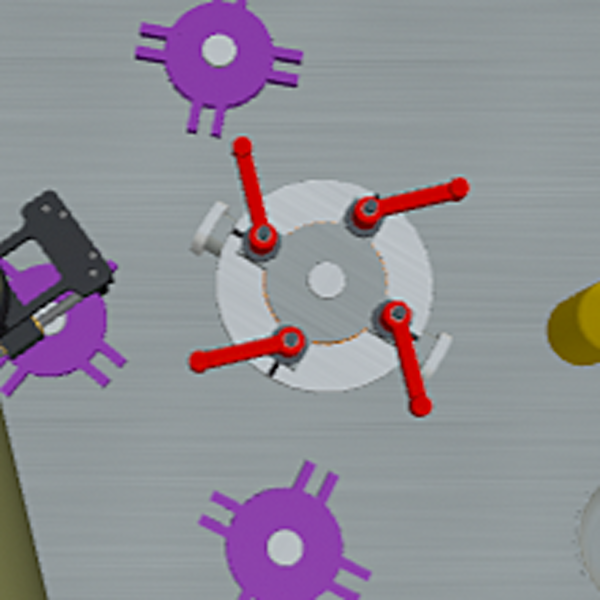

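View pics/scene11.png

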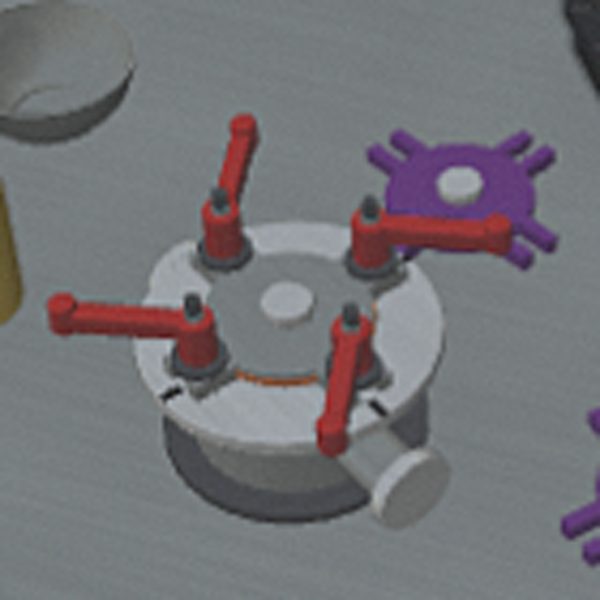

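All four levers are at their stops, symmetric in the top view with knobs at (459,188), (242,147), (198,361) and (420,406). The bystanders have not moved, and the robot is clear. Handing in.

Emit:
drive_tool(offset=[[0,0,0],[0,0,0],[0,0,0]], angular=[[0,0,0],[0,0,0],[0,0,0]])

```text
time_s: 25.15
tool_pos: [0.5018, 0.1245, 0.2495]
tool_rot: [-110.1, 89.8, -163.9]
force: [0.1, -0.4, -0.3]
grip_width: 0.0003
```

```bash
python3 -c "
from cell import sign_off
print(sign_off())"
```

```text
the job is handed in; nothing more can be done
None
```

The strainer pot is closed. I pushed all four levers to half way in crosswise order with shut fingers (one, its opposite, then the other two), then went round again in the same order and pushed each to its stop. It took about 25 s.

- **Levers:** the last pictures put all four at about 1.6 rad. Half way was confirmed by picture for each lever before its second push. Force at the stops rose to about 12–15 N on three levers; on the first it reached only about 8 N, so there I relied on the picture.
- **Cover:** it looks seated and level, but I judged that by eye and did not measure its height or tilt.
- **Bystanders:** the jug, bottle and bowl stand where they were at the start, and the robot is clear of everything.

No check failed. For levers b and d, which I pushed with the backs of the fingers, the tool ended about 8 mm past where my finger model put the stop. I read that as thinner fingers and some bending, because the pictures show both levers home.

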